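Put the wrench sockets back on their rail in size order

TASK

Put the four loose wrench sockets back on the socket rail in order of size, one upright on the middle of each white seat: the smallest next to the rail's yellow end cap, each following one larger, the largest next to the red end cap. Let go of them all.

Things in the scene. Friction and masses are not known exactly. Their poses are not given: they have to be found in the camera images.
- socket_s: the smallest of four loose chromed wrench sockets: a plain upright steel cylinder, 22 mm in diameter and 38 mm tall, with a dark bore in its top; it stands on the bench. Origin: centre of its underside; z: its axis, up
- socket_m: the second smallest of four loose chromed wrench sockets: a plain upright steel cylinder, 30 mm in diameter and 46 mm tall, with a dark bore in its top; it stands on the bench. Origin: centre of its underside; z: its axis, up
- socket_l: the second largest of four loose chromed wrench sockets: a plain upright steel cylinder, 38 mm in diameter and 54 mm tall, with a dark bore in its top; it stands on the bench. Origin: centre of its underside; z: its axis, up
- socket_xl: the largest of four loose chromed wrench sockets: a plain upright steel cylinder, 46 mm in diameter and 62 mm tall, with a dark bore in its top; it stands on the bench. Origin: centre of its underside; z: its axis, up
- seat_a: one of four white round seats (first along the rail), a fixed flat disc 52 mm in diameter, 2 mm proud of a low dark steel rail (66 mm wide, 340 mm long, 10 mm high). The four lie in one row a, b, c, d, 76 mm apart; from a to d runs along +y of this frame, x lies across the rail. Origin: centre of the disc's underside, 10 mm above the bench; the face on which a socket stands is 2 mm above the origin, 12 mm above the bench
- seat_b: one of four white round seats (second along the rail), a fixed flat disc 52 mm in diameter, 2 mm proud of a low dark steel rail (66 mm wide, 340 mm long, 10 mm high). The four lie in one row a, b, c, d, 76 mm apart; from a to d runs along +y of this frame, x lies across the rail. Origin: centre of the disc's underside, 10 mm above the bench; the face on which a socket stands is 2 mm above the origin, 12 mm above the bench
- seat_c: one of four white round seats (third along the rail), a fixed flat disc 52 mm in diameter, 2 mm proud of a low dark steel rail (66 mm wide, 340 mm long, 10 mm high). The four lie in one row a, b, c, d, 76 mm apart; from a to d runs along +y of this frame, x lies across the rail. Origin: centre of the disc's underside, 10 mm above the bench; the face on which a socket stands is 2 mm above the origin, 12 mm above the bench
- seat_d: one of four white round seats (fourth along the rail), a fixed flat disc 52 mm in diameter, 2 mm proud of a low dark steel rail (66 mm wide, 340 mm long, 10 mm high). The four lie in one row a, b, c, d, 76 mm apart; from a to d runs along +y of this frame, x lies across the rail. Origin: centre of the disc's underside, 10 mm above the bench; the face on which a socket stands is 2 mm above the origin, 12 mm above the bench
- cap_yellow: the yellow end cap of the rail, marking its small-size end: a fixed block 66 x 16 mm, 14 mm high on top of the rail (its top 24 mm above the bench), 46 mm beyond the centre of the end seat; it may be at either end of the rail, next to seat a or seat d, the other cap being at the other end. Origin: centre of its underside
- cap_red: the red end cap of the rail, marking its large-size end: a fixed block 66 x 16 mm, 14 mm high on top of the rail (its top 24 mm above the bench), 46 mm beyond the centre of the end seat; it may be at either end of the rail, next to seat a or seat d, the other cap being at the other end. Origin: centre of its underside
Things that resemble listed ones, but are neither listed nor needed, are in the scene too. Leave any orange look-alike of the socket_l alone.

How it is judged:
By the outcome, as a careful person would: the job done as asked, in the order asked, and still so for the second after the job is handed in, with the robot touching nothing.
It also fails if it takes over 99 s, if anything falls off the work surface, if the arm or the gripper's body presses on something with over 40 N, if the wrist force passes 120 N, or if a joint passes its speed limit or range.

ROBOT

A 6-joint arm with a two-finger parallel gripper is mounted at the origin on the work surface. World frame = base frame: x ahead of the robot, y to its left, z up, the work surface at z = 0. Lengths are in m, angles in rad, forces in N, time in s.
With the tool pointing down it reaches from about 0.35 to 0.975 m from the base axis. Payload 4.9 kg.
Tool frame: the origin (TCP) lies at the very end of the fingers, on their centre line; the grasp point (between the pads) lies manip.grip_point_offset behind it (manip.grip_point_offset is the distance from the TCP to the grasp point, in m); z points along the fingers, y is the line along which they close (so a half turn about z gives the same grasp; the last joint's range is limited). The gripper opens to 85 mm and grips with 20 to 120 N. Pads are 22 mm wide; open, the fingers measure 114 mm over their backs; the gripper's body (76 mm by 85 mm) begins 54 mm behind the grasp point. The pads swing forward as they close: fully open they stand 13 mm farther back than shut.
Start: joints at [1.077, 0.053, 1.613, -0, 1.476, -0.119], TCP at [0.229, 0.582, 0.231] pointing down, gripper open.
Joint ranges: [-3.01, 3.01], [-1.01, 2.22], [0.06, 2.58], [-1.02, 4.17], [0.09, 2.62], [-3.14, 3.14]. Speed limits (rad/s): [2.57, 2.57, 3.14, 3.14, 3.14, 3.14].

INTERFACE

Orientations are given as a unit quaternion [w, x, y, z].
In Python, from plant import manip gives the robot as it stands.
- The arm moves only by the shell command python3 -m crank 'ROWS' [OPENING]. ROWS is JSON, a list of rows, each an object of numbers: "x", "y", "z": the shift along the tool's x, y, z in cm; "turn": the turn about the tool's z in rad. In form: [{"x": .., "y": .., "z": .., "turn": ..}, ...]. A call has 1 to 5 rows; each row shifts and turns the commanded pose from where the row before left it, along the tool's axes as they then stand; what a row does not reach is not made up. A row lasts 1/10 s, in which the tool goes at most 50 mm and 8.59 degrees, less where a joint would pass 70% of its speed; a pose out of reach is approached as far as the arm can. A call with a gripper value outside its range is refused whole. OPENING is the opening in per cent of the stroke, from 0 (shut) to 100 (fully open), set as the call begins (- or left out, the last holds). The fingers move at their own pace and stop on an object; the grip force is fixed at half the most. Time passes only in rows, so rows that do not move let the fingers close. It gives the time, the measured TCP pose, the force, the opening and the grip force at its end, in the units of the state.
- manip.state(): the state, without advancing time (a new reading comes with each control period).
- manip.grab_frame(name): name is "scene" or "top" or "wrist"; returns (picture, depth): 420x560x3 uint8, red, green, blue; 420x560 float32, m along the optical axis (not along the pixel's ray), 0 where there is no reading.
- manip.camera_model(name): a dict with "mtx" (3x3 intrinsics, pixels), "world_to_cam" (4x4, takes a point from world to camera coordinates). Camera axes: x right, y down, z forward; pixel columns grow to the right and rows downward; lengths in m; the calibration is good to about 2 mm. A picture is of the moment at which its call begins: read the wrist's pose just before it. camera_model takes no time and is no camera call; for the wrist camera it gives the pose at the moment of the call.
- manip.job_done(): hands the job in; it is judged then, once.
The state is a dict: "time": time; "joint_pos": joint angles; "joint_vel": joint speeds; "joint_efforts": joint torques, N m; "tool_pos": TCP position; "tool_rot": TCP orientation; "contact_force": force on the tool from outside, world axes, zero at the start; "ft_torque": the same for the moment, N m; "gripper_width": opening from 0.0 (shut) to 1.0 (fully open); "grasp_force": force on a finger pad.
Only numpy, scipy, OpenCV 4.12 (cv2) and the standard library are available. Lean on these libraries where they do the work, as an engineer would, in place of code of your own. Each camera call takes 0.05 s, during which the arm holds its last target. There are 200 camera calls.

## Working session

There is one attempt and no reset: what is moved stays moved. The work goes in short steps, Python scripts to look and compute and a shell command to move; the robot and the scene stay as the last step left them, time stands still between calls to the robot, and variables do not carry over. Pictures are saved under pics/ and viewed, at most 14 in all, crops included, and the job is handed in when it is done.

```bash
ls; mkdir -p pics; python3 - <<'E'
from plant import manip
import cv2,numpy as np
print(manip.grip_point_offset, manip.state())
for n in("top","scene"):
    p,d=manip.grab_frame(n); cv2.imwrite(f"pics/{n}0.png",p[:,:,::-1]); np.savez(f"{n}0.npz",p=p,d=d,K=manip.camera_model(n)["mtx"],T=manip.camera_model(n)["world_to_cam"])
    print(manip.camera_model(n))
E
```

```text
pics
0.0187 {'time': 0.0, 'joint_pos': array([ 1.07699807e+00,  5.33658501e-02,  1.61429573e+00, -2.39550087e-05,
        1.47600812e+00, -1.19007593e-01]), 'joint_vel': array([-0.00145397,  0.0002541 , -0.00062889,  0.00179036,  0.00184054,
       -0.00063443]), 'joint_efforts': array([-9.59396784e-04, -3.93675506e+01, -3.70180464e+01, -2.05807919e-04,
        7.04025166e-03,  2.32496791e-05]), 'tool_pos': array([0.2285096 , 0.58105518, 0.23005642]), 'tool_rot': array([-3.01883100e-04,  1.86299234e-01,  9.82492502e-01, -9.93748360e-04]), 'contact_force': array([-0.12005413, -0.22486008, -0.19088957]), 'ft_torque': array([0.03036116, 0.00784044, 0.01350714]), 'grasp_force': 0.0, 'gripper_width': 1.0009796235362933}
{'mtx': array([[424.61075144,   0.        , 277.77349333],
       [  0.        , 424.61075144, 207.1808052 ],
       [  0.        ,   0.        ,   1.        ]]), 'world_to_cam': array([[ 1.80839735e-02, -9.99511996e-01,  2.54703782e-02,
        -8.36399804e-04],
       [-9.80629279e-01, -2.27000936e-02, -1.94553138e-01,
         5.59719046e-01],
       [ 1.95036375e-01, -2.14587048e-02, -9.80561235e-01,
         7.82889337e-01],
       [ 0.00000000e+00,  0.00000000e+00,  0.00000000e+00,
         1.00000000e+00]])}
{'mtx': array([[399.38684628,   0.        , 284.21711316],
       [  0.        , 399.38684628, 199.34149493],
       [  0.        ,   0.        ,   1.        ]]), 'world_to_cam': array([[-0.85020284,  0.52641861,  0.00621142,  0.4625175 ],
       [ 0.30729379,  0.5058119 , -0.80605512, -0.15205595],
       [-0.42746422, -0.68340162, -0.59180788,  1.28269036],
       [ 0.        ,  0.        ,  0.        ,  1.        ]])}
```

View pics/top0.png

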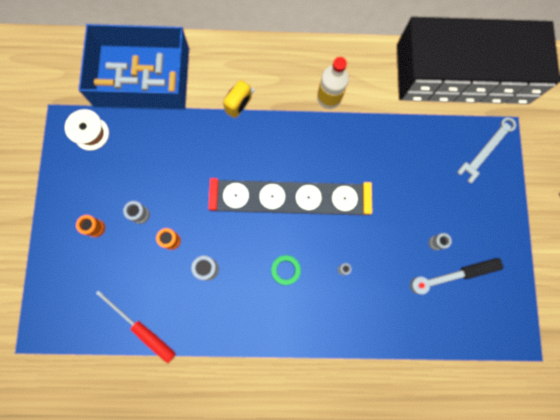

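View pics/scene0.png

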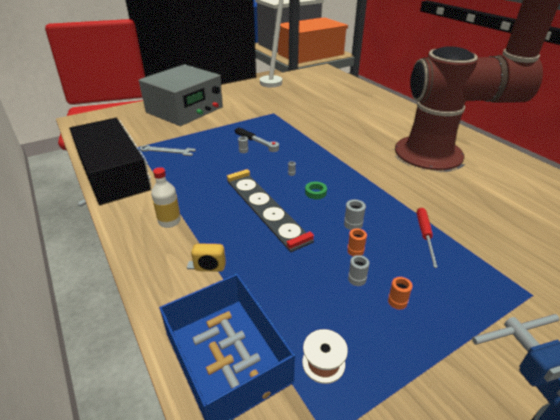

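The top view shows the rail at row ~197, with the red cap at column 213 and the yellow cap at column 368. The grey sockets are at (204,268) and (135,212), the larger pair, and at (441,241) and (346,269), the smaller pair. The orange decoys are at (90,226) and (168,238).

```bash
cat > h.py <<'E'
import numpy as np,cv2
def cloud(f):
    p,d,K,T=f["p"],f["d"],f["K"],f["T"]
    v,u=np.indices(d.shape); P=np.stack([(u-K[0,2])/K[0,0]*d,(v-K[1,2])/K[1,1]*d,d],-1)
    return (P-T[:3,3])@T[:3,:3]
def proj(f,X):
    c=f["T"][:3,:3]@X+f["T"][:3,3]; q=f["K"]@c; return q[:2]/q[2]
E
python3 - <<'E'
from h import *
f=np.load("top0.npz"); W=cloud(f)
print("bench",[W[r,c].round(4) for r,c in((150,300),(330,300),(300,120))])
for n,(u,v),h in(("xl",(204,268),62),("l",(135,212),54),("m",(441,241),46),("s",(346,269),38),("o1",(90,226),54),("o2",(168,238),54)):
    w=W[v-22:v+23,u-22:u+23].reshape(-1,3); 
    t=w[w[:,2]>h/1000-.008]; (c,r)=cv2.minEnclosingCircle(t[:,:2].astype(np.float32)*1000)
    print(n,"zmax",np.percentile(t[:,2],[50,95]).round(4),"c",np.round(c,1),"d",round(2*r,1),len(t), "bbox",np.ptp(t[:,:2],0).round(3))
p=f["p"].astype(int); white=(p.min(2)>170)
white[:170]=0;white[225:]=0;white[:,:215]=0;white[:,370:]=0
k,l,s,c=cv2.connectedComponentsWithStats(white.astype(np.uint8))
for i in range(1,k):
    if s[i,4]>100: print(c[i].round(1),s[i,4],W[l==i].mean(0).round(4),np.ptp(W[l==i],0).round(3))
E
```

```text
bench [array([ 6.977e-01, -3.630e-02,  6.000e-04]), array([ 0.322 , -0.0393,  0.0007]), array([ 0.3741,  0.322 , -0.0013])]
xl zmax [0.0609 0.0637] c [421.5 100.5] d 152.3 262 bbox [0.064 0.145]
l zmax [0.0525 0.0557] c [477.1 170. ] d 325.7 184 bbox [0.17  0.285]
m zmax [0.0452 0.8766] c [ 450.7 -152.4] d 378.2 137 bbox [0.119 0.362]
s zmax [0.0372 0.8348] c [421.3 -52.7] d 170.3 62 bbox [0.056 0.163]
o1 zmax [0.0519 0.0564] c [460.2 215.1] d 394.1 205 bbox [0.14  0.373]
o2 zmax [0.0527 0.7126] c [451.  135.8] d 240.7 185 bbox [0.116 0.217]
[235.4 195. ] 535 [0.5919 0.0984 0.0126] [0.223 0.096 0.872]
[271.8 196. ] 539 [0.5908 0.0225 0.0157] [0.223 0.055 0.872]
[308.1 197. ] 537 [ 0.5899 -0.0527  0.0192] [0.222 0.109 0.87 ]
[344.4 197.9] 531 [ 0.5914 -0.1296  0.0112] [0.053 0.054 0.009]
```

```bash
cat >> h.py <<'E'
def ray(f,u,v,z):
    T=f["T"];R=T[:3,:3];o=-R.T@T[:3,3];d=R.T@np.linalg.solve(f["K"],[u,v,1]);return o+d*(z-o[2])/d[2]
E
python3 - <<'E'
from h import *
f=np.load("top0.npz"); W=cloud(f)
for n,(u,v),h in(("xl",(204,268),62),("l",(135,212),54),("m",(441,241),46),("s",(346,269),38),("o1",(90,226),54),("o2",(168,238),54)):
    w=W[v-22:v+23,u-22:u+23]; m=(abs(w[...,2]-h/1000)<.007)&(f["d"][v-22:v+23,u-22:u+23]>.1)
    t=w[m]; t=t[np.linalg.norm(t[:,:2]-np.median(t[:,:2],0),axis=1)<.035]
    (c,r)=cv2.minEnclosingCircle(t[:,:2].astype(np.float32)*1000)
    vv,uu=np.nonzero(m); (q,rp)=cv2.minEnclosingCircle(np.stack([uu,vv],1).astype(np.float32))
    print(n,"z",np.median(t[:,2]).round(4),"circ",np.round(c,1),"d",round(2*r,1),"bbox",np.ptp(t[:,:2],0).round(3),"px->",ray(f,u-22+q[0],v-22+q[1],h/1000).round(4))
S=np.array([ray(f,*c,.012) for c in((235.4,195),(271.8,196),(308.1,197),(344.4,197.9))])
print(S.round(4),np.linalg.norm(np.diff(S,axis=0),axis=1), np.polyfit(S[:,1],S[:,0],1))
E
```

```text
xl z 0.0608 circ [438.2 151.2] d 45.9 bbox [0.044 0.046] px-> [0.438  0.1506 0.062 ]
l z 0.0524 circ [547.3 295.6] d 38.0 bbox [0.037 0.037] px-> [0.5297 0.2763 0.054 ]
m z 0.0451 circ [ 502.1 -319.1] d 30.3 bbox [0.028 0.029] px-> [ 0.5008 -0.3176  0.046 ]
s z 0.037 circ [ 442.6 -124.6] d 21.4 bbox [0.02 0.02] px-> [ 0.4425 -0.1241  0.038 ]
o1 z 0.0519 circ [517.5 383.9] d 38.3 bbox [0.038 0.037] px-> [0.5166 0.3819 0.054 ]
o2 z 0.0526 circ [495.2 227.5] d 38.6 bbox [0.036 0.037] px-> [0.494  0.2268 0.054 ]
[[ 0.592   0.0985  0.012 ]
 [ 0.5917  0.0226  0.012 ]
 [ 0.5913 -0.0533  0.012 ]
 [ 0.5912 -0.1294  0.012 ]] [0.07584319 0.07590244 0.07617291] [0.00351164 0.59160172]
```

```bash
python3 -m crank '[{"turn":0.1495},{"turn":0.1495},{"turn":0.1495},{"turn":0.1495},{"turn":0.1495}]' 100
python3 -m crank '[{"turn":0.1495},{"turn":0.1495},{"turn":0.1495},{"x":0}]'
python3 -m crank '[{"x":-2.8,"y":3.2},{"x":-2.8,"y":3.2},{"x":-2.8,"y":3.2},{"x":-2.8,"y":3.2},{"x":-2.8,"y":3.2}]'
python3 -m crank '[{"x":-2.8,"y":3.2},{"x":-2.8,"y":3.2},{"x":-2.8,"y":3.2},{"x":-2.8,"y":3.2},{"x":0}]'
python3 -m crank '[{"x":0},{"x":0}]'
```

```text
schema error: expected keys x, y, z, turn
schema error: expected keys x, y, z, turn
schema error: expected keys x, y, z, turn
schema error: expected keys x, y, z, turn
schema error: expected keys x, y, z, turn
```

```bash
python3 -m crank '[{"x":0,"y":0,"z":0,"turn":0.1495},{"x":0,"y":0,"z":0,"turn":0.1495},{"x":0,"y":0,"z":0,"turn":0.1495},{"x":0,"y":0,"z":0,"turn":0.1495},{"x":0,"y":0,"z":0,"turn":0.1495}]' 100
python3 -m crank '[{"x":0,"y":0,"z":0,"turn":0.1495},{"x":0,"y":0,"z":0,"turn":0.1495},{"x":0,"y":0,"z":0,"turn":0.1495},{"x":0,"y":0,"z":0,"turn":0},{"x":0,"y":0,"z":0,"turn":0}]'
python3 -m crank '[{"x":-2.8,"y":3.2,"z":0,"turn":0},{"x":-2.8,"y":3.2,"z":0,"turn":0},{"x":-2.8,"y":3.2,"z":0,"turn":0},{"x":-2.8,"y":3.2,"z":0,"turn":0}]'
python3 -m crank '[{"x":0,"y":0,"z":0,"turn":0},{"x":0,"y":0,"z":0,"turn":0},{"x":0,"y":0,"z":0,"turn":0}]'
```

```text
time: 0.6
tool_pos: [0.2286, 0.5813, 0.2305]
tool_rot: [0.0, 0.535, 0.845, -0.001]
contact_force: [0.3, -0.2, 0.5]
gripper_width: 0.999
grasp_force: 0.0
time: 1.1
tool_pos: [0.2287, 0.5814, 0.2308]
tool_rot: [0.0, 0.706, 0.708, -0.0]
contact_force: [-0.6, 0.6, -0.7]
gripper_width: 0.998
grasp_force: 0.0
time: 1.5
tool_pos: [0.3577, 0.4684, 0.2312]
tool_rot: [0.0, 0.706, 0.708, 0.0]
contact_force: [1.6, 0.0, -0.2]
gripper_width: 0.996
grasp_force: 0.0
time: 1.8
tool_pos: [0.3561, 0.4701, 0.2312]
tool_rot: [-0.0, 0.706, 0.708, -0.0]
contact_force: [-0.7, -0.3, 0.4]
gripper_width: 0.997
grasp_force: 0.0
```

```bash
python3 -m crank '[{"x":-2.9,"y":3.2,"z":0,"turn":0},{"x":-2.9,"y":3.2,"z":0,"turn":0},{"x":-2.9,"y":3.2,"z":0,"turn":0},{"x":-2.9,"y":3.2,"z":0,"turn":0},{"x":-2.9,"y":3.2,"z":0,"turn":0}]'
python3 -m crank '[{"x":-2.95,"y":3.1,"z":2,"turn":0},{"x":0,"y":0,"z":3,"turn":0},{"x":0,"y":0,"z":3,"turn":0},{"x":0,"y":0,"z":0,"turn":0},{"x":0,"y":0,"z":0,"turn":0}]'
cat > wr.py <<'E'
from plant import manip
from h import *
import sys
# wrist check: rim circle centre at height h above bench near a guess (mm)
def look(h,gx,gy,name=None,f=None):
    T=manip.camera_model("wrist"); p,d=manip.grab_frame("wrist")
    f=dict(p=p,d=d,K=T["mtx"],T=T["world_to_cam"]); W=cloud(f)
    if name: cv2.imwrite(name,p[:,:,::-1])
    m=(abs(W[...,2]-h/1000)<.007)&(d>.02)&(np.hypot(W[...,0]-gx/1000,W[...,1]-gy/1000)<.035)
    t=W[m]; print("tcp",manip.state()["tool_pos"].round(4),len(t))
    if len(t)>20:
        c,r=cv2.minEnclosingCircle(t[:,:2].astype(np.float32)*1000); print("z",np.median(t[:,2]).round(4),"c",np.round(c,1),"d",round(2*r,1),"bbox",np.ptp(t[:,:2],0).round(3))
a=sys.argv; look(float(a[1]),float(a[2]),float(a[3]),a[4] if len(a)>4 else None)
E
python3 wr.py 54 547.3 295.6 pics/w1.png
```

```text
time: 2.3
tool_pos: [0.517, 0.325, 0.2314]
tool_rot: [-0.0, 0.706, 0.708, 0.0]
contact_force: [0.0, 0.8, 0.0]
gripper_width: 1.002
grasp_force: 0.0
time: 2.8
tool_pos: [0.547, 0.2962, 0.1511]
tool_rot: [-0.0, 0.706, 0.708, -0.001]
contact_force: [0.1, 0.0, 1.2]
gripper_width: 1.002
grasp_force: 0.0
tcp [0.548  0.2964 0.1528] 887
z 0.0535 c [549.8 298.4] d 38.2 bbox [0.037 0.038]
```

View pics/w1.png

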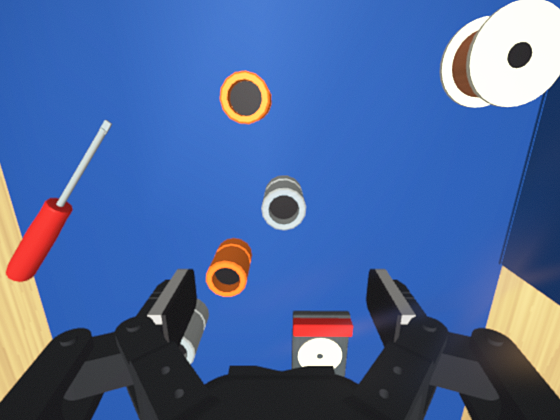

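The wrist view shows socket_l at (285,208), with orange decoys at (245,97) and (228,278), clear of both fingers. Its position agrees with the top view to within 3 mm, so I'll grasp at the mean of the two.

```bash
python3 -m crank '[{"x":0.1,"y":0.15,"z":3,"turn":0},{"x":0,"y":0,"z":3,"turn":0},{"x":0,"y":0,"z":3,"turn":0},{"x":0,"y":0,"z":2,"turn":0},{"x":0,"y":0,"z":2,"turn":0}]' 80
python3 -m crank '[{"x":0,"y":0,"z":0,"turn":0},{"x":0,"y":0,"z":0,"turn":0}]'
python3 -m crank '[{"x":0,"y":0,"z":0,"turn":0},{"x":0,"y":0,"z":0,"turn":0},{"x":0,"y":0,"z":0,"turn":0},{"x":0,"y":0,"z":0,"turn":0},{"x":0,"y":0,"z":0,"turn":0}]' 0
python3 -m crank '[{"x":0,"y":0,"z":0,"turn":0},{"x":0,"y":0,"z":0,"turn":0},{"x":0,"y":0,"z":0,"turn":0},{"x":0,"y":0,"z":0,"turn":0},{"x":0,"y":0,"z":0,"turn":0}]'
```

```text
time: 3.35
tool_pos: [0.5507, 0.2976, 0.0231]
tool_rot: [0.001, 0.707, 0.708, 0.002]
contact_force: [0.0, -0.3, 0.5]
gripper_width: 0.8
grasp_force: 0.0
time: 3.55
tool_pos: [0.5503, 0.2971, 0.0233]
tool_rot: [0.001, 0.707, 0.707, 0.001]
contact_force: [0.3, -0.2, 0.6]
gripper_width: 0.801
grasp_force: 0.0
time: 4.05
tool_pos: [0.5507, 0.2969, 0.0238]
tool_rot: [0.0, 0.707, 0.707, 0.002]
contact_force: [-1.7, -0.3, 6.4]
gripper_width: 0.424
grasp_force: 60.6
time: 4.55
tool_pos: [0.5506, 0.2969, 0.0238]
tool_rot: [0.0, 0.707, 0.707, 0.002]
contact_force: [-1.8, -0.4, 6.0]
gripper_width: 0.427
grasp_force: 60.6
```

```bash
python3 -m crank '[{"x":0,"y":0,"z":-2,"turn":0},{"x":0,"y":0,"z":-3,"turn":0},{"x":0,"y":0,"z":-3,"turn":0}]'
python3 -m crank '[{"x":-3.4,"y":0.5,"z":0,"turn":0},{"x":-3.4,"y":0.5,"z":0,"turn":0},{"x":-3.4,"y":0.5,"z":0,"turn":0},{"x":-3.4,"y":0.5,"z":0,"turn":0},{"x":-3.4,"y":0.5,"z":0,"turn":0}]'
python3 -m crank '[{"x":-3.4,"y":0.5,"z":0,"turn":0},{"x":-3.4,"y":0.5,"z":0,"turn":0},{"x":-3.4,"y":0.5,"z":0,"turn":0},{"x":0,"y":0,"z":0,"turn":0},{"x":0,"y":0,"z":0,"turn":0}]'
python3 - <<'E'
from plant import manip
from h import *
m=manip.camera_model("wrist");p,d=manip.grab_frame("wrist");np.savez("w2.npz",p=p,d=d,K=m["mtx"],T=m["world_to_cam"])
cv2.imwrite("pics/w2.png",p[:,:,::-1]);print(manip.state()["tool_pos"])
f=np.load("w2.npz")
for P in((.592,.0985,.012),(.5917,.0226,.012),(.5913,-.0533,.012)): print(proj(f,np.array(P)))
E
```

```text
time: 4.85
tool_pos: [0.5485, 0.2957, 0.1014]
tool_rot: [-0.0, 0.707, 0.707, -0.001]
contact_force: [0.9, 1.0, -1.9]
gripper_width: 0.426
grasp_force: 60.4
time: 5.35
tool_pos: [0.574, 0.1247, 0.1013]
tool_rot: [0.0, 0.707, 0.707, -0.0]
contact_force: [0.4, -0.2, -2.7]
gripper_width: 0.428
grasp_force: 60.4
time: 5.85
tool_pos: [0.5891, 0.0236, 0.1012]
tool_rot: [-0.0, 0.708, 0.706, 0.0]
contact_force: [-0.6, 0.1, -1.5]
gripper_width: 0.428
grasp_force: 60.4
[0.5889724  0.02434709 0.10109725]
[284.06459212 119.49108383]
[283.54026632 215.92596224]
[282.99883962 295.14718032]
```

View pics/w2.png

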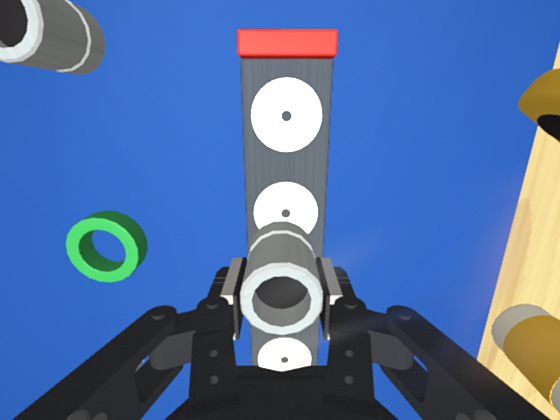

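The held socket's rim is at about (281,300). The seat dots are at (286,116) for a, (285,213) for b and (285,359) for c. I'll compare socket and seat in this one frame.

```bash
cat > rel.py <<'E'
from h import *
import sys
def rel(fn,ztop,seats,z=0.012):
    f=np.load(fn);W=cloud(f);t0=f["tcp"] if "tcp" in f else np.array([.589,.0243,.101])
    m=(abs(W[...,2]-ztop)<.004)&(f["d"]>.02)&(np.hypot(W[...,0]-t0[0],W[...,1]-t0[1])<.035)
    p=f["p"].astype(int); 
    t=W[m]; c,r=cv2.minEnclosingCircle(t[:,:2].astype(np.float32)*1000); print("rim",np.round(c,1),"d",2*r,"z",np.median(t[:,2]).round(4),"n",len(t),"bbox",np.ptp(t[:,:2],0).round(4))
    for s in seats: print("seat",s,ray(f,*s,z).round(4))
if __name__=="__main__":
    rel("w2.npz",.132,[(286,116),(285.5,213),(284.5,359)])
E
python3 rel.py
```

```text
rim [589.7  29.4] d 63.80942153930664 z 0.1312 n 3552 bbox [0.0638 0.0378]
seat (286, 116) [0.5934 0.101  0.012 ]
seat (285.5, 213) [0.5933 0.0251 0.012 ]
seat (284.5, 359) [ 0.5928 -0.1262  0.012 ]
```

```bash
python3 - <<'E'
from h import *
f=np.load("w2.npz");W=cloud(f)
m=(abs(W[...,2]-.1315)<.004)&(f["d"]>.02)
t=W[m&(abs(W[...,0]-.589)<.008)&(abs(W[...,1]-.026)<.03)]; print("y",t[:,1].min(),t[:,1].max(), np.percentile(t[:,1],[1,99]).mean())
t=W[m&(abs(W[...,1]-.027)<.03)];
for y in(.034,.038,.042,): 
    q=t[abs(t[:,1]-y)<.002]; print(y,q[:,0].min(),q[:,0].max(),(q[:,0].min()+q[:,0].max())/2)
E
```

```text
y 0.006565188754543446 0.044326385043001675 0.02565046823141775
0.034 0.5648751229189699 0.614745955288856 0.589810539103913
0.038 0.5747235408325255 0.604781324892884 0.5897524328627048
0.042 0.5779382576471411 0.6010409624538654 0.5894896100505033
```

```bash
python3 -m crank '[{"x":0,"y":0.35,"z":2,"turn":0},{"x":0,"y":0,"z":2,"turn":0},{"x":0,"y":0,"z":1.5,"turn":0},{"x":0,"y":0,"z":0.7,"turn":0},{"x":0,"y":0,"z":0,"turn":0}]'
python3 -m crank '[{"x":0,"y":0,"z":0.2,"turn":0},{"x":0,"y":0,"z":0,"turn":0},{"x":0,"y":0,"z":0,"turn":0}]'
```

```text
time: 6.4
tool_pos: [0.5917, 0.0248, 0.0379]
tool_rot: [-0.001, 0.707, 0.707, -0.001]
contact_force: [-0.2, -0.1, -1.8]
gripper_width: 0.429
grasp_force: 60.4
time: 6.7
tool_pos: [0.5935, 0.024, 0.0383]
tool_rot: [0.001, 0.707, 0.707, 0.001]
contact_force: [0.1, 0.3, -2.0]
gripper_width: 0.429
grasp_force: 60.4
```

```bash
python3 -m crank '[{"x":0,"y":0,"z":0.15,"turn":0},{"x":0,"y":0,"z":0,"turn":0},{"x":0,"y":0,"z":0,"turn":0}]'
python3 -m crank '[{"x":0,"y":0,"z":0.1,"turn":0},{"x":0,"y":0,"z":0,"turn":0},{"x":0,"y":0,"z":0,"turn":0}]'
```

```text
time: 7.0
tool_pos: [0.5928, 0.0241, 0.0359]
tool_rot: [0.0, 0.707, 0.707, 0.0]
contact_force: [0.3, 0.5, -2.1]
gripper_width: 0.421
grasp_force: 60.4
time: 7.3
tool_pos: [0.5929, 0.024, 0.0358]
tool_rot: [-0.0, 0.707, 0.707, -0.0]
contact_force: [-3.5, -0.3, 6.3]
gripper_width: 0.426
grasp_force: 60.8
```

```bash
python3 -m crank '[{"x":0,"y":0,"z":0,"turn":0},{"x":0,"y":0,"z":0,"turn":0},{"x":0,"y":0,"z":0,"turn":0}]' 75
python3 -m crank '[{"x":0,"y":0,"z":-2,"turn":0},{"x":0,"y":0,"z":-4,"turn":0},{"x":0,"y":0,"z":-4,"turn":0},{"x":-2,"y":0,"z":-1,"turn":0},{"x":-4,"y":0,"z":0,"turn":0}]'
python3 -m crank '[{"x":0,"y":0,"z":0,"turn":0},{"x":0,"y":0,"z":0,"turn":0}]'
cat >> wr.py <<'E'
E
python3 wr.py 66 593 25 pics/w3.png
```

```text
time: 7.6
tool_pos: [0.593, 0.0241, 0.0349]
tool_rot: [0.0, 0.707, 0.707, 0.0]
contact_force: [0.2, 0.5, 0.3]
gripper_width: 0.745
grasp_force: 0.0
time: 8.1
tool_pos: [0.5951, -0.035, 0.1487]
tool_rot: [0.003, 0.706, 0.708, 0.002]
contact_force: [0.6, -0.7, 0.3]
gripper_width: 0.748
grasp_force: 0.0
time: 8.3
tool_pos: [0.5927, -0.0364, 0.1446]
tool_rot: [-0.0, 0.708, 0.707, 0.0]
contact_force: [-0.0, -0.3, -0.0]
gripper_width: 0.747
grasp_force: 0.0
tcp [ 0.5925 -0.0357  0.1443] 1151
z 0.0658 c [593.9  25.4] d 37.8 bbox [0.037 0.037]
```

View pics/w3.png

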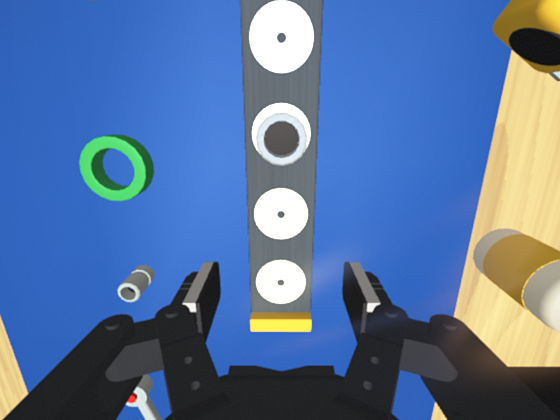

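The wrist view shows socket_l on seat b at (281,139), about 0.7 mm off centre. socket_s is at (130,292). I'll take socket_s next.

```bash
python3 -m crank '[{"x":-2.2,"y":-3.7,"z":0,"turn":0},{"x":-2.2,"y":-3.7,"z":0,"turn":0},{"x":-2.2,"y":-3.7,"z":0,"turn":0},{"x":-2.1,"y":-3.8,"z":0,"turn":0}]' 60
python3 -m crank '[{"x":0,"y":0,"z":1,"turn":0},{"x":0,"y":0,"z":0,"turn":0},{"x":0,"y":0,"z":0,"turn":0}]'
python3 wr.py 38 442.6 -124.6
```

```text
time: 8.75
tool_pos: [0.4424, -0.1224, 0.1441]
tool_rot: [-0.0, 0.706, 0.708, -0.0]
contact_force: [0.4, -0.3, 0.7]
gripper_width: 0.6
grasp_force: 0.0
time: 9.05
tool_pos: [0.4442, -0.122, 0.1345]
tool_rot: [-0.0, 0.707, 0.708, 0.0]
contact_force: [0.3, 0.6, -0.8]
gripper_width: 0.605
grasp_force: 0.0
tcp [ 0.4446 -0.1222  0.1348] 325
z 0.0373 c [ 445.  -122.1] d 22.0 bbox [0.021 0.022]
```

```bash
python3 -m crank '[{"x":0,"y":0,"z":3,"turn":0},{"x":0,"y":0,"z":3,"turn":0},{"x":0,"y":0,"z":3,"turn":0},{"x":0,"y":0,"z":2,"turn":0},{"x":0,"y":0,"z":1.2,"turn":0}]'
python3 -m crank '[{"x":0,"y":0,"z":0,"turn":0},{"x":0,"y":0,"z":0,"turn":0}]'
python3 -m crank '[{"x":0,"y":0,"z":0,"turn":0},{"x":0,"y":0,"z":0,"turn":0},{"x":0,"y":0,"z":0,"turn":0},{"x":0,"y":0,"z":0,"turn":0},{"x":0,"y":0,"z":0,"turn":0}]' 0
python3 -m crank '[{"x":0,"y":0,"z":0,"turn":0},{"x":0,"y":0,"z":0,"turn":0},{"x":0,"y":0,"z":0,"turn":0}]'
```

```text
time: 9.6
tool_pos: [0.4436, -0.1218, 0.0109]
tool_rot: [-0.001, 0.707, 0.708, -0.0]
contact_force: [0.4, -0.2, 0.0]
gripper_width: 0.598
grasp_force: 0.0
time: 9.8
tool_pos: [0.4448, -0.1229, 0.0136]
tool_rot: [0.0, 0.707, 0.707, 0.0]
contact_force: [0.7, 0.3, -0.2]
gripper_width: 0.605
grasp_force: 0.0
time: 10.3
tool_pos: [0.4451, -0.1235, 0.0144]
tool_rot: [0.001, 0.707, 0.707, 0.001]
contact_force: [-0.4, -0.5, 5.9]
gripper_width: 0.236
grasp_force: 58.6
time: 10.6
tool_pos: [0.4451, -0.1235, 0.0144]
tool_rot: [0.001, 0.707, 0.707, 0.001]
contact_force: [-0.9, 1.2, 6.4]
gripper_width: 0.236
grasp_force: 58.6
```

```bash
python3 -m crank '[{"x":0,"y":0,"z":-2,"turn":0},{"x":0,"y":0,"z":-3,"turn":0},{"x":-0.45,"y":1.75,"z":-3,"turn":0},{"x":0,"y":3.5,"z":0,"turn":0},{"x":0,"y":3.5,"z":0,"turn":0}]'
python3 -m crank '[{"x":0,"y":3,"z":0,"turn":0},{"x":0,"y":3,"z":0,"turn":0},{"x":0,"y":0,"z":0,"turn":0},{"x":0,"y":0,"z":0,"turn":0}]'
cat > held.py <<'E'
# one wrist frame: held socket centre vs seat centre (white blob dot fallback), all in the wrist frame
from plant import manip
from h import *
import sys
dz,h,R=[float(a)/1000 for a in sys.argv[1:4]]; name=sys.argv[4]   # bottom height above bench, height, radius (mm)
m=manip.camera_model("wrist");s=manip.state()["tool_pos"];p,d=manip.grab_frame("wrist");f=dict(p=p,d=d,K=m["mtx"],T=m["world_to_cam"])
cv2.imwrite(name,p[:,:,::-1]);np.savez(name[5:-4]+".npz",**f,tcp=s);W=cloud(f)
t=W[(abs(W[...,2]-dz-h)<.004)&(d>.02)&(abs(W[...,1]-s[1])<R+.008)]
q=t[abs(t[:,0]-s[0])<.4*R]; print("tcp",s.round(4),"held y",q[:,1].min().round(4),q[:,1].max().round(4),np.mean([q[:,1].min(),q[:,1].max()]).round(4))
yc=np.mean([q[:,1].min(),q[:,1].max()])
q=t[abs(t[:,1]-yc-.75*R)<.002] ; print("held x",np.mean([q[:,0].min(),q[:,0].max()]).round(4),np.ptp(q[:,0]).round(4))
E
python3 held.py 80 38 11 pics/w4.png
```

```text
time: 11.1
tool_pos: [0.533, -0.1279, 0.0946]
tool_rot: [0.002, 0.707, 0.707, 0.001]
contact_force: [-0.1, -0.6, -0.0]
gripper_width: 0.233
grasp_force: 58.9
time: 11.5
tool_pos: [0.591, -0.1272, 0.0922]
tool_rot: [-0.001, 0.707, 0.707, -0.0]
contact_force: [-0.1, 0.2, -1.0]
gripper_width: 0.234
grasp_force: 59.0
tcp [ 0.591  -0.1272  0.0922] held y -0.1365 -0.1153 -0.1259
held x 0.5916 0.0332
```

View pics/w4.png

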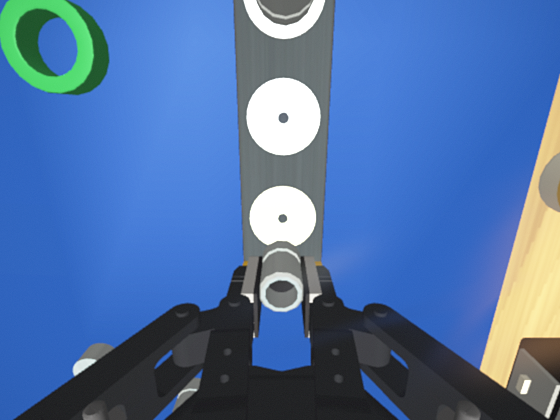

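Socket_s is held at about (281,292), the seat d dot is at (283,218) and seat c is at (284,118).

```bash
python3 -c "
from h import *
f=np.load('w4.npz')
for u,v in((283,218),(283.5,118)): print(ray(f,u,v,.012))"
```

```text
[ 0.59296272 -0.12679619  0.012     ]
[ 0.59311766 -0.05107611  0.012     ]
```

```bash
python3 -m crank '[{"x":-0.1,"y":0.15,"z":2,"turn":0},{"x":0,"y":0,"z":2,"turn":0},{"x":0,"y":0,"z":1.5,"turn":0},{"x":0,"y":0,"z":0.7,"turn":0},{"x":0,"y":0,"z":0,"turn":0}]'
python3 -m crank '[{"x":0,"y":0,"z":0.2,"turn":0},{"x":0,"y":0,"z":0,"turn":0},{"x":0,"y":0,"z":0,"turn":0}]'
python3 -m crank '[{"x":0,"y":0,"z":0.15,"turn":0},{"x":0,"y":0,"z":0,"turn":0},{"x":0,"y":0,"z":0,"turn":0}]'
```

```text
time: 12.05
tool_pos: [0.5914, -0.1281, 0.0295]
tool_rot: [-0.001, 0.707, 0.707, -0.001]
contact_force: [0.0, 0.3, -1.6]
gripper_width: 0.236
grasp_force: 59.0
time: 12.35
tool_pos: [0.5934, -0.1286, 0.0297]
tool_rot: [0.001, 0.707, 0.707, 0.0]
contact_force: [-0.2, 0.5, -0.3]
gripper_width: 0.235
grasp_force: 59.0
time: 12.65
tool_pos: [0.5929, -0.1284, 0.0274]
tool_rot: [0.0, 0.707, 0.707, 0.0]
contact_force: [-0.2, 0.1, -0.6]
gripper_width: 0.234
grasp_force: 59.0
```

```bash
python3 -m crank '[{"x":0,"y":0,"z":0.1,"turn":0},{"x":0,"y":0,"z":0,"turn":0},{"x":0,"y":0,"z":0,"turn":0}]'
python3 -m crank '[{"x":0,"y":0,"z":0,"turn":0},{"x":0,"y":0,"z":0,"turn":0},{"x":0,"y":0,"z":0,"turn":0}]'
```

```text
time: 12.95
tool_pos: [0.5929, -0.1284, 0.0265]
tool_rot: [0.0, 0.707, 0.707, 0.0]
contact_force: [0.2, 0.1, 0.1]
gripper_width: 0.235
grasp_force: 59.1
time: 13.25
tool_pos: [0.593, -0.1285, 0.0265]
tool_rot: [0.0, 0.707, 0.707, 0.0]
contact_force: [-0.2, 0.2, 1.8]
gripper_width: 0.237
grasp_force: 59.1
```

```bash
python3 -m crank '[{"x":0,"y":0,"z":0,"turn":0},{"x":0,"y":0,"z":0,"turn":0},{"x":0,"y":0,"z":0,"turn":0}]' 55
python3 -m crank '[{"x":0,"y":0,"z":-2,"turn":0},{"x":0,"y":0,"z":-4,"turn":0},{"x":0,"y":0,"z":-4,"turn":0},{"x":-3.6,"y":-1.8,"z":-0.5,"turn":0},{"x":-3.8,"y":-1.8,"z":0,"turn":0}]'
python3 -m crank '[{"x":-3.8,"y":-1.8,"z":0,"turn":0},{"x":-3.8,"y":-1.8,"z":0,"turn":0},{"x":-3.8,"y":-1.8,"z":0,"turn":0},{"x":0,"y":0,"z":0,"turn":0},{"x":0,"y":0,"z":0,"turn":0}]' 65
python3 wr.py 50 593 -127 pics/w5.png; python3 wr.py 46 503.4 -317.6
```

```text
time: 13.55
tool_pos: [0.5927, -0.1284, 0.0261]
tool_rot: [-0.0, 0.707, 0.707, -0.0]
contact_force: [0.4, 0.4, -0.2]
gripper_width: 0.549
grasp_force: 0.0
time: 14.05
tool_pos: [0.5583, -0.2031, 0.1346]
tool_rot: [0.003, 0.706, 0.708, 0.001]
contact_force: [0.2, -0.4, 0.1]
gripper_width: 0.551
grasp_force: 0.0
time: 14.55
tool_pos: [0.5024, -0.3169, 0.1312]
tool_rot: [-0.0, 0.708, 0.706, 0.0]
contact_force: [-0.4, 0.1, -0.1]
gripper_width: 0.653
grasp_force: 0.0
tcp [ 0.5028 -0.316   0.1311] 0
tcp [ 0.5031 -0.3155  0.1311] 622
z 0.0455 c [ 503.5 -317. ] d 29.9 bbox [0.029 0.029]
```

View pics/w5.png

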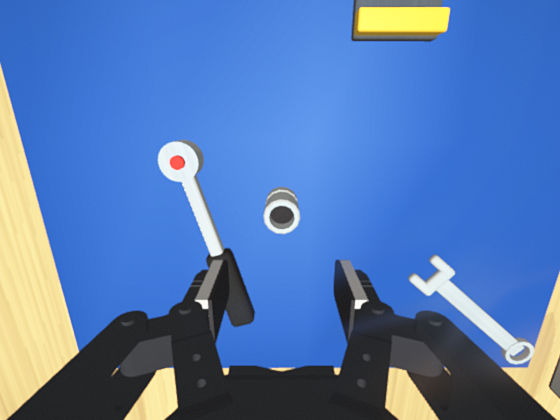

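The wrist view shows socket_m at (282,215). The ratchet shaft runs from (178,160) to (240,320), so I'll check finger clearance.

```bash
python3 - <<'E'
from plant import manip
from h import *
f=dict(K=manip.camera_model("wrist")["mtx"],T=manip.camera_model("wrist")["world_to_cam"])
for u,v in((205,215),(218,250),(235,255),(250,310)): print((u,v),ray(f,u,v,.02).round(3))
E
```

```text
(205, 215) [ 0.435 -0.323  0.02 ]
(218, 250) [ 0.445 -0.358  0.02 ]
(235, 255) [ 0.46  -0.363  0.02 ]
(250, 310) [ 0.473 -0.425  0.02 ]
```

```bash
python3 -m crank '[{"x":-0.1,"y":0,"z":3,"turn":0},{"x":0,"y":0,"z":3,"turn":0},{"x":0,"y":0,"z":3,"turn":0},{"x":0,"y":0,"z":1.6,"turn":0},{"x":0,"y":0,"z":1,"turn":0}]'
python3 -m crank '[{"x":0,"y":0,"z":0,"turn":0},{"x":0,"y":0,"z":0,"turn":0}]'
python3 -m crank '[{"x":0,"y":0,"z":0,"turn":0},{"x":0,"y":0,"z":0,"turn":0},{"x":0,"y":0,"z":0,"turn":0},{"x":0,"y":0,"z":0,"turn":0},{"x":0,"y":0,"z":0,"turn":0}]' 0
python3 -m crank '[{"x":0,"y":0,"z":0,"turn":0},{"x":0,"y":0,"z":0,"turn":0},{"x":0,"y":0,"z":0,"turn":0}]'
```

```text
time: 15.15
tool_pos: [0.5026, -0.3158, 0.0136]
tool_rot: [-0.001, 0.707, 0.708, -0.0]
contact_force: [-0.0, -0.3, 0.1]
gripper_width: 0.647
grasp_force: 0.0
time: 15.35
tool_pos: [0.5038, -0.3177, 0.0165]
tool_rot: [0.001, 0.707, 0.707, 0.0]
contact_force: [-0.2, -0.7, -0.6]
gripper_width: 0.651
grasp_force: 0.0
time: 15.85
tool_pos: [0.5038, -0.3184, 0.0172]
tool_rot: [0.001, 0.707, 0.707, 0.0]
contact_force: [-0.3, 0.7, 5.3]
gripper_width: 0.334
grasp_force: 59.4
time: 16.15
tool_pos: [0.5039, -0.3184, 0.0172]
tool_rot: [0.001, 0.707, 0.707, 0.0]
contact_force: [-0.5, 0.7, 5.7]
gripper_width: 0.33
grasp_force: 59.4
```

```bash
python3 -m crank '[{"x":0,"y":0,"z":-2,"turn":0},{"x":0,"y":0,"z":-3.5,"turn":0},{"x":0,"y":0,"z":-4,"turn":0},{"x":3.8,"y":1.3,"z":0,"turn":0},{"x":3.8,"y":1.3,"z":0,"turn":0}]'
python3 -m crank '[{"x":3.8,"y":1.3,"z":0,"turn":0},{"x":3.8,"y":1.3,"z":0,"turn":0},{"x":3.8,"y":1.3,"z":0,"turn":0},{"x":3.8,"y":1.2,"z":0,"turn":0},{"x":3.8,"y":1.2,"z":0,"turn":0}]'
python3 -m crank '[{"x":0,"y":0,"z":0,"turn":0},{"x":0,"y":0,"z":0,"turn":0}]'
python3 held.py 94 46 15 pics/w6.png;python3 wr.py 66 593.9 25.4
```

```text
time: 16.65
tool_pos: [0.5298, -0.2419, 0.1125]
tool_rot: [0.002, 0.708, 0.706, 0.001]
contact_force: [0.2, 0.1, -2.1]
gripper_width: 0.331
grasp_force: 59.5
time: 17.15
tool_pos: [0.5916, -0.0497, 0.1098]
tool_rot: [-0.0, 0.707, 0.707, -0.0]
contact_force: [0.4, -0.6, -1.4]
gripper_width: 0.334
grasp_force: 59.5
time: 17.35
tool_pos: [0.5914, -0.0506, 0.1097]
tool_rot: [-0.0, 0.706, 0.708, -0.0]
contact_force: [-0.6, -0.5, -1.2]
gripper_width: 0.335
grasp_force: 59.5
tcp [ 0.5914 -0.0506  0.1097] held y -0.065 -0.0347 -0.0498
held x 0.592 0.0415
tcp [ 0.5913 -0.0521  0.1099] 1724
z 0.0658 c [593.6  25.4] d 37.8 bbox [0.037 0.037]
```

View pics/w6.png

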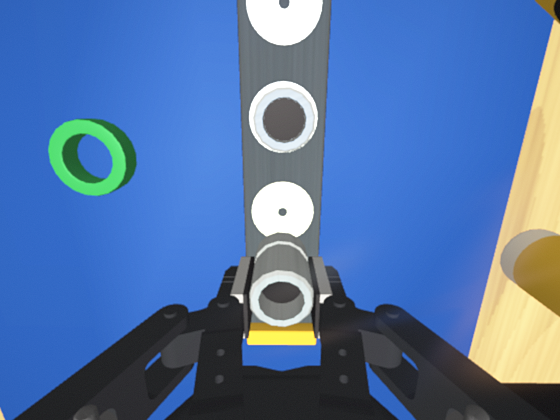

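```bash
python3 -c "
from h import *
f=np.load('w6.npz');print(ray(f,282.5,212,.012))"
python3 -m crank '[{"x":0,"y":0.1,"z":2,"turn":0},{"x":0,"y":0,"z":2,"turn":0},{"x":0,"y":0,"z":2,"turn":0},{"x":0,"y":0,"z":1,"turn":0},{"x":0,"y":0,"z":0,"turn":0}]'
python3 -m crank '[{"x":0,"y":0,"z":0,"turn":0},{"x":0,"y":0,"z":0,"turn":0},{"x":0,"y":0,"z":0,"turn":0}]'
```

```text
[ 0.59315392 -0.05115404  0.012     ]
time: 17.95
tool_pos: [0.5911, -0.0521, 0.0383]
tool_rot: [-0.002, 0.708, 0.707, -0.001]
contact_force: [-1.0, 0.8, -2.2]
gripper_width: 0.333
grasp_force: 59.6
time: 18.25
tool_pos: [0.5937, -0.0517, 0.0417]
tool_rot: [0.001, 0.707, 0.707, 0.001]
contact_force: [0.8, 0.4, -1.3]
gripper_width: 0.337
grasp_force: 59.6
```

```bash

python3 -m crank '[{"x":0,"y":0,"z":0.5,"turn":0},{"x":0,"y":0,"z":0.3,"turn":0},{"x":0,"y":0,"z":0,"turn":0},{"x":0,"y":0,"z":0,"turn":0},{"x":0,"y":0,"z":0,"turn":0}]'
python3 -m crank '[{"x":0,"y":0,"z":0.2,"turn":0},{"x":0,"y":0,"z":0,"turn":0},{"x":0,"y":0,"z":0,"turn":0},{"x":0,"y":0,"z":0,"turn":0},{"x":0,"y":0,"z":0,"turn":0}]'
```

```text
time: 18.75
tool_pos: [0.5928, -0.0514, 0.0323]
tool_rot: [0.0, 0.707, 0.707, 0.0]
contact_force: [-0.1, -0.4, -1.5]
gripper_width: 0.335
grasp_force: 59.6
time: 19.25
tool_pos: [0.5928, -0.0514, 0.0304]
tool_rot: [0.0, 0.707, 0.707, 0.0]
contact_force: [0.2, 0.4, -1.2]
gripper_width: 0.336
grasp_force: 59.6
```

```bash

python3 -m crank '[{"x":0,"y":0,"z":0.15,"turn":0},{"x":0,"y":0,"z":0,"turn":0},{"x":0,"y":0,"z":0,"turn":0},{"x":0,"y":0,"z":0,"turn":0}]'
python3 -m crank '[{"x":0,"y":0,"z":0,"turn":0},{"x":0,"y":0,"z":0,"turn":0},{"x":0,"y":0,"z":0,"turn":0}]' 60
python3 -m crank '[{"x":0,"y":0,"z":-2,"turn":0},{"x":0,"y":0,"z":-4,"turn":0},{"x":0,"y":0,"z":-4,"turn":0},{"x":-2,"y":0,"z":-1,"turn":0},{"x":-4,"y":0,"z":0,"turn":0}]'
python3 -m crank '[{"x":-4,"y":0,"z":0,"turn":0},{"x":-4,"y":0,"z":0,"turn":0},{"x":0,"y":0,"z":0,"turn":0},{"x":0,"y":0,"z":0,"turn":0},{"x":0,"y":0,"z":0,"turn":0}]' 
python3 wr.py 58 593 -51 pics/w7.png; python3 wr.py 50 593 -127;
```

```text
time: 19.65
tool_pos: [0.5931, -0.0514, 0.0292]
tool_rot: [0.0, 0.707, 0.707, 0.0]
contact_force: [-1.3, 0.2, 2.6]
gripper_width: 0.331
grasp_force: 59.7
time: 19.95
tool_pos: [0.5927, -0.0514, 0.0287]
tool_rot: [-0.0, 0.707, 0.707, -0.0]
contact_force: [-0.9, 0.1, -0.1]
gripper_width: 0.602
grasp_force: 0.0
time: 20.45
tool_pos: [0.595, -0.1107, 0.1427]
tool_rot: [0.003, 0.706, 0.708, 0.002]
contact_force: [0.6, -0.4, 0.2]
gripper_width: 0.6
grasp_force: 0.0
time: 20.95
tool_pos: [0.5927, -0.1905, 0.1385]
tool_rot: [-0.0, 0.707, 0.707, 0.0]
contact_force: [-0.6, 0.4, -0.2]
gripper_width: 0.596
grasp_force: 0.0
tcp [ 0.5927 -0.1902  0.1385] 854
z 0.0576 c [593.9 -50.6] d 30.0 bbox [0.029 0.025]
tcp [ 0.5928 -0.1901  0.1386] 351
z 0.0496 c [ 593.6 -127.3] d 21.7 bbox [0.021 0.021]
```

View pics/w7.png

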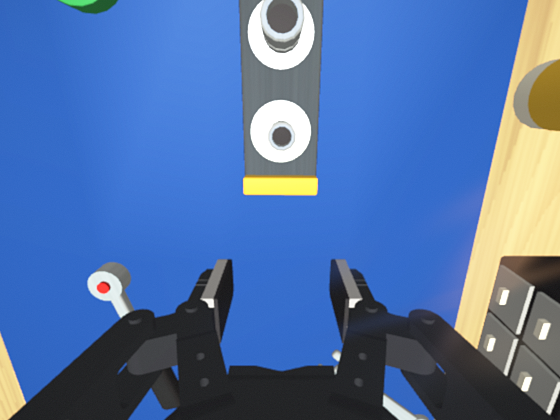

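The view shows socket_s on seat d at (281,137) and socket_m on seat c at (283,15), both within 1 mm of centre. socket_xl is left.

```bash

python3 -m crank '[{"x":3.8,"y":-1.7,"z":0,"turn":0},{"x":3.8,"y":-1.7,"z":0,"turn":0},{"x":3.8,"y":-1.7,"z":0,"turn":0},{"x":3.8,"y":-1.7,"z":0,"turn":0},{"x":3.8,"y":-1.7,"z":0,"turn":0}]' 90
python3 -m crank '[{"x":3.8,"y":-1.7,"z":0,"turn":0},{"x":3.8,"y":-1.7,"z":0,"turn":0},{"x":3.8,"y":-1.7,"z":0,"turn":0},{"x":3.9,"y":-1.7,"z":0,"turn":0},{"x":0,"y":0,"z":0,"turn":0}]'
python3 -m crank '[{"x":0,"y":0,"z":0,"turn":0},{"x":0,"y":0,"z":0,"turn":0},{"x":0,"y":0,"z":0,"turn":0}]'
python3 wr.py 62 439.5 153
```

```text
time: 21.55
tool_pos: [0.5067, 0.0009, 0.1388]
tool_rot: [0.0, 0.707, 0.708, 0.0]
contact_force: [0.6, -0.1, -0.3]
gripper_width: 0.899
grasp_force: 0.0
time: 22.05
tool_pos: [0.4373, 0.1557, 0.1387]
tool_rot: [-0.001, 0.704, 0.71, 0.0]
contact_force: [-0.1, -0.9, 0.0]
gripper_width: 0.902
grasp_force: 0.0
time: 22.35
tool_pos: [0.4402, 0.1508, 0.1389]
tool_rot: [0.0, 0.708, 0.707, -0.0]
contact_force: [-0.7, 0.3, 0.7]
gripper_width: 0.902
grasp_force: 0.0
tcp [0.4402 0.1507 0.1388] 1493
z 0.0617 c [440.5 153.8] d 46.2 bbox [0.045 0.046]
```

```bash

python3 -m crank '[{"x":0.2,"y":0,"z":3,"turn":0},{"x":0,"y":0,"z":3,"turn":0},{"x":0,"y":0,"z":2.4,"turn":0},{"x":0,"y":0,"z":2,"turn":0},{"x":0,"y":0,"z":1,"turn":0}]'
python3 -m crank '[{"x":0,"y":0,"z":0,"turn":0},{"x":0,"y":0,"z":0,"turn":0}]'
python3 -m crank '[{"x":0,"y":0,"z":0,"turn":0},{"x":0,"y":0,"z":0,"turn":0},{"x":0,"y":0,"z":0,"turn":0},{"x":0,"y":0,"z":0,"turn":0},{"x":0,"y":0,"z":0,"turn":0}]' 0
python3 -m crank '[{"x":0,"y":0,"z":0,"turn":0},{"x":0,"y":0,"z":0,"turn":0},{"x":0,"y":0,"z":0,"turn":0}]'
```

```text
time: 22.9
tool_pos: [0.4387, 0.1525, 0.0227]
tool_rot: [-0.001, 0.708, 0.707, -0.001]
contact_force: [0.4, -1.0, -0.2]
gripper_width: 0.901
grasp_force: 0.0
time: 23.1
tool_pos: [0.4406, 0.1534, 0.0255]
tool_rot: [0.0, 0.707, 0.707, 0.0]
contact_force: [0.6, -0.7, -0.5]
gripper_width: 0.899
grasp_force: 0.0
time: 23.6
tool_pos: [0.4405, 0.1538, 0.0263]
tool_rot: [0.0, 0.707, 0.707, 0.001]
contact_force: [-3.0, -0.1, 6.7]
gripper_width: 0.523
grasp_force: 62.2
time: 23.9
tool_pos: [0.4405, 0.1538, 0.0263]
tool_rot: [0.0, 0.707, 0.707, 0.001]
contact_force: [-2.8, -1.2, 5.8]
gripper_width: 0.528
grasp_force: 62.2
```

```bash

python3 -m crank '[{"x":0,"y":0,"z":-2,"turn":0},{"x":0,"y":0,"z":-3.5,"turn":0},{"x":0,"y":0,"z":-3,"turn":0},{"x":-1.3,"y":3.8,"z":0,"turn":0},{"x":-1.3,"y":3.8,"z":0,"turn":0}]'
python3 -m crank '[{"x":-1.35,"y":3.8,"z":0,"turn":0},{"x":-1.35,"y":3.8,"z":0,"turn":0},{"x":0,"y":0,"z":0,"turn":0},{"x":0,"y":0,"z":0,"turn":0},{"x":0,"y":0,"z":0,"turn":0}]'
python3 held.py 84 62 23 pics/w8.png
```

```text
time: 24.4
tool_pos: [0.5165, 0.1278, 0.111]
tool_rot: [0.001, 0.707, 0.708, 0.001]
contact_force: [-0.7, 0.4, -5.1]
gripper_width: 0.522
grasp_force: 63.8
time: 24.9
tool_pos: [0.5901, 0.1009, 0.1084]
tool_rot: [-0.001, 0.707, 0.707, -0.001]
contact_force: [-0.6, -0.1, -5.5]
gripper_width: 0.521
grasp_force: 64.4
tcp [0.5901 0.1009 0.1084] held y 0.0778 0.1242 0.101
held x 0.5906 0.0331
```

View pics/w8.png

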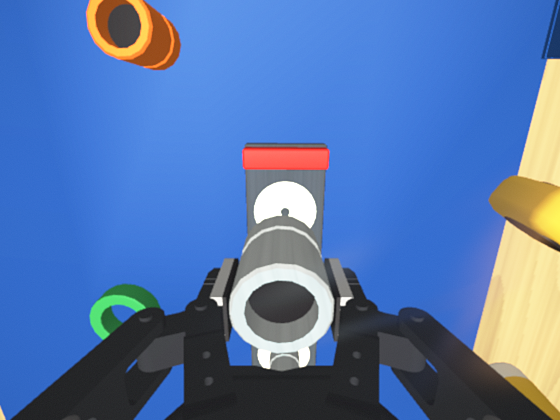

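socket_xl is held at about (282,308) above seat a, whose dot is at (285,211). It needs about +2.5 mm in x.

```bash
python3 -c "
from h import *
f=np.load('w8.npz');print(ray(f,285,211.5,.012))"
python3 -m crank '[{"x":0,"y":0.25,"z":2,"turn":0},{"x":0,"y":0,"z":2,"turn":0},{"x":0,"y":0,"z":1.8,"turn":0},{"x":0,"y":0,"z":0.7,"turn":0},{"x":0,"y":0,"z":0,"turn":0}]'
python3 -m crank '[{"x":0,"y":0,"z":0.2,"turn":0},{"x":0,"y":0,"z":0,"turn":0},{"x":0,"y":0,"z":0,"turn":0},{"x":0,"y":0,"z":0,"turn":0},{"x":0,"y":0,"z":0,"turn":0}]'
```

```text
[0.59378697 0.10127773 0.012     ]
time: 25.45
tool_pos: [0.5924, 0.101, 0.0435]
tool_rot: [-0.001, 0.707, 0.707, -0.001]
contact_force: [-0.4, -0.2, -4.8]
gripper_width: 0.523
grasp_force: 64.4
time: 25.95
tool_pos: [0.5946, 0.1006, 0.0432]
tool_rot: [0.0, 0.707, 0.707, 0.0]
contact_force: [1.0, 0.1, -5.0]
gripper_width: 0.524
grasp_force: 64.4
```

```bash

python3 -m crank '[{"x":0,"y":-0.12,"z":0.3,"turn":0},{"x":0,"y":0,"z":0,"turn":0},{"x":0,"y":0,"z":0,"turn":0},{"x":0,"y":0,"z":0,"turn":0},{"x":0,"y":0,"z":0,"turn":0}]'
python3 -m crank '[{"x":0,"y":0,"z":0.15,"turn":0},{"x":0,"y":0,"z":0,"turn":0},{"x":0,"y":0,"z":0,"turn":0},{"x":0,"y":0,"z":0,"turn":0}]'
```

```text
time: 26.45
tool_pos: [0.5932, 0.1006, 0.0398]
tool_rot: [0.0, 0.707, 0.707, 0.0]
contact_force: [-0.4, 0.5, -5.9]
gripper_width: 0.526
grasp_force: 64.4
time: 26.85
tool_pos: [0.5933, 0.1006, 0.0384]
tool_rot: [0.0, 0.707, 0.707, 0.0]
contact_force: [0.9, 0.3, -3.8]
gripper_width: 0.523
grasp_force: 64.6
```

```bash

python3 -m crank '[{"x":0,"y":0,"z":0.06,"turn":0},{"x":0,"y":0,"z":0,"turn":0},{"x":0,"y":0,"z":0,"turn":0}]'
python3 -m crank '[{"x":0,"y":0,"z":0,"turn":0},{"x":0,"y":0,"z":0,"turn":0},{"x":0,"y":0,"z":0,"turn":0}]' 85
python3 -m crank '[{"x":0,"y":0,"z":-2,"turn":0},{"x":0,"y":0,"z":-4,"turn":0},{"x":0,"y":0,"z":-4,"turn":0},{"x":0,"y":0,"z":-4,"turn":0},{"x":-4,"y":-4,"z":0,"turn":0}]'
python3 -m crank '[{"x":-4,"y":-3,"z":0,"turn":0},{"x":-4,"y":-3,"z":0,"turn":0},{"x":0,"y":0,"z":0,"turn":0},{"x":0,"y":0,"z":0,"turn":0},{"x":0,"y":0,"z":0,"turn":0}]' 
python3 wr.py 74 593.5 101 pics/w9.png; python3 wr.py 66 593.5 25;python3 wr.py 58 593.5 -51
python3 -c "
from plant import manip
import cv2
cv2.imwrite('pics/t9.png',manip.grab_frame('top')[0][:,:,::-1])"
```

```text
time: 27.15
tool_pos: [0.5933, 0.1006, 0.0384]
tool_rot: [0.0, 0.707, 0.707, 0.0]
contact_force: [-2.5, -0.9, 1.6]
gripper_width: 0.518
grasp_force: 64.5
time: 27.45
tool_pos: [0.5937, 0.1006, 0.0383]
tool_rot: [0.0, 0.707, 0.707, 0.001]
contact_force: [-0.4, 0.6, -0.2]
gripper_width: 0.85
grasp_force: 0.0
time: 27.95
tool_pos: [0.5643, 0.0668, 0.187]
tool_rot: [0.006, 0.706, 0.708, 0.006]
contact_force: [0.0, -1.7, 0.8]
gripper_width: 0.849
grasp_force: 0.0
time: 28.45
tool_pos: [0.4984, -0.0144, 0.1782]
tool_rot: [0.0, 0.707, 0.707, 0.0]
contact_force: [-0.6, 0.2, 0.7]
gripper_width: 0.849
grasp_force: 0.0
tcp [ 0.4985 -0.0141  0.1781] 1959
z 0.0739 c [594. 100.] d 46.9 bbox [0.046 0.046]
tcp [ 0.4985 -0.014   0.178 ] 963
z 0.0657 c [593.6  25.6] d 38.2 bbox [0.038 0.037]
tcp [ 0.4984 -0.014   0.1778] 505
z 0.0573 c [594.2 -50.1] d 30.6 bbox [0.029 0.03 ]
```

View pics/w9.png

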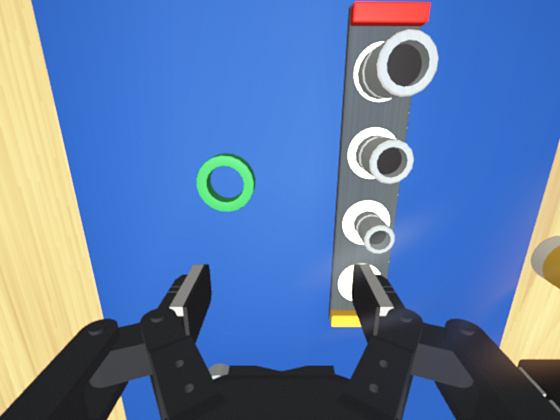

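View pics/t9.png

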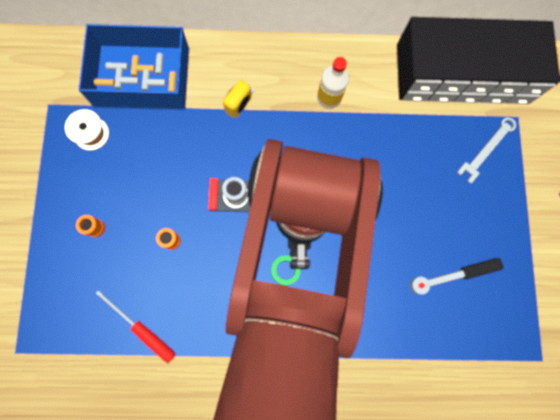

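All four sockets stand upright on their seats within about 1.5 mm of centre, and the gripper is clear. The orange decoys at (90,226) and (168,238) haven't moved.

```bash
python3 -c "
from plant import manip
print(manip.job_done())"
```

```text
the job is handed in; nothing more can be done
None
```

The job is handed in: the four sockets stand upright on the rail, smallest by the yellow cap to largest by the red, each within about 1.5 mm of its seat centre and released, at about 28.6 s of the 99 s.

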